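# Check a sofa leg sleeve with a depth gauge and show the rod

## Robot

A 6-joint arm with a two-finger parallel gripper is mounted at the origin on the work surface. World frame = base frame: x ahead of the robot, y to its left, z up, the work surface at z = 0. Lengths are in m, angles in rad, forces in N, time in s.
With the tool pointing down it reaches from about 0.425 to 0.925 m from the base axis. Payload 12.5 kg.
Tool frame: the origin (TCP) lies at the very end of the fingers, on their centre line; the grasp point (between the pads) lies 19 mm behind it; z points along the fingers, y is the line along which they close (so a half turn about z gives the same grasp; the last joint's range is limited). The gripper opens to 85 mm and grips with 20 to 120 N. Pads are 22 mm wide; open, the fingers measure 114 mm over their backs; the gripper's body (76 mm by 85 mm) begins 54 mm behind the grasp point. The pads swing forward as they close: fully open they stand 13 mm farther back than shut.
Start: joints at [-1.397, 0.491, 1.559, -0, 1.092, -0.106], TCP at [0.173, -0.601, 0.231] pointing down, gripper open.
Joint ranges: [-3.1, 3.1], [-0.84, 2.19], [0.05, 2.79], [-1.13, 4.28], [0.06, 2.93], [-2.69, 2.69]. Speed limits (rad/s): [2.22, 2.22, 2.79, 3.14, 3.14, 3.14].

## Interface

Orientations are given as a rotation vector (axis times angle).
In Python, from bench import * gives the robot as it stands.
- The arm moves only by the tool drive_tool, never from a script. Its argument "steps" is a list of rows, each a list of 2 entries, a list of its own where there are three numbers: the shift along the tool's x, y, z scaled (see below), then the turn, a rotation vector about the tool's x, y, z scaled (see below). A call has exactly 10 rows; each row shifts and turns the commanded pose from where the row before left it, along the tool's axes as they then stand; what a row does not reach is not made up. The controller multiplies each number of a shift by 0.4 m and each number of a turn by 1.5 rad. A row lasts 1/8 s, in which the tool goes at most 62.5 mm and 10.7 degrees, less where a joint would pass 70% of its speed; a pose out of reach is approached as far as the arm can. A call with a number of a shift or a turn outside -1 to 1 is refused whole. A call with a gripper value outside its range is refused whole. "gripper" is the finger opening in mm, from 0 to 85.4, set as the call begins (left out, the last holds). The fingers move at their own pace and stop on an object; "newtons" is the grip in N (left out, the last holds). Time passes only in rows, so rows that do not move let the fingers close, or fill a call up. It gives the time, the measured TCP pose, the force, the opening and the grip force at its end, in the units of the state.
- get_state(): the state, without advancing time (a new reading comes with each control period).
- get_image(name): name is "scene" or "top"; returns (picture, depth): 384x512x3 uint8, red, green, blue; 384x512 float32, m along the optical axis (not along the pixel's ray), 0 where there is no reading.
- get_calibration(name): a dict with "fx", "fy", "cx", "cy" (pixels), "position" and "orientation" of the camera in the world. Camera axes: x right, y down, z forward; pixel columns grow to the right and rows downward; lengths in m; the calibration is good to about 2 mm. A picture is of the moment at which its call begins. get_calibration takes no time and is no camera call.
- finish_job(): hands the job in; it is judged then, once.
The state is a dict: "clock": time; "joint_pos": joint angles; "joint_velocities": joint speeds; "joint_efforts": joint torques, N m; "ee_pos": TCP position; "tool_rot": TCP orientation; "ft_force": force on the tool from outside, world axes, zero at the start; "ft_torque": the same for the moment, N m; "gripper_width": finger opening in m; "finger_force": force on a finger pad.
Only numpy, scipy, OpenCV 4.12 (cv2) and the standard library are available. Lean on these libraries where they do the work, as an engineer would, in place of code of your own. Each camera call takes 0.05 s, during which the arm holds its last target. There are 200 camera calls.

## Task

Pick the depth gauge with the orange handle off its wooden rest and push its rod through the brass eye and down the sloping steel tube of the sofa frame corner until the gauge's dark collar rests against the mouth of the brass eye; do not ram it. Then pull the rod fully out the way it went in, and hold it level with its red tip over the blue-edged white card, about 15 cm above the card, for reading. Finish still holding the gauge there, off everything else, and leave the tape measure, spray can and metal cup alone.

Things in the scene. Friction and masses are not known exactly. Their poses are not given: they have to be found in the camera images.
- gauge_grip (a point): grip point of the loose depth gauge (0.16 kg, balances here), on its axis; +x to the tip, z up at the start, 65 mm above the bench. Orange handle bar 18 mm wide, 22 mm high, from 85 mm behind to 47 mm ahead of this point; clear room for fingers beside it from 40 mm behind to 35 mm ahead of this point, down to 15 mm above the bench
- gauge_tip (a point): centre of the flat red end of the gauge's aluminium rod (diameter 12 mm, black rings, 110 mm long from collar to tip), 165 mm ahead of gauge_grip; same axes
- gauge_collar (a point): centre of the front face (tip side) of the gauge's dark steel collar, diameter 38 mm, 8 mm thick; 55 mm ahead of gauge_grip, 110 mm behind the tip; same axes
- rest: fixed dark wooden rest; origin on the bench under gauge_grip (within 4 mm), x along the gauge to its tip. Foot board 70 mm wide, 12 mm thick, from 100 mm behind to 150 mm ahead; open-topped notched supports 14 x 44 mm: 72 mm behind (65 mm high, under the handle), 125 mm ahead (71 mm high, under the rod). The gauge lifts straight up
- sofa_corner: fixed sofa frame corner; origin on the bench under its base (200 x 110 x 18 mm), x level, the way the rod goes in. Light wood rail 240 mm long along y, 59 to 101 mm ahead, top at 108 mm; two wood blocks, top 122 mm, flank the tube from 5 mm behind to 59 mm ahead, out to 35 mm each side; thin steel post under the eye
- sleeve: brass eye and steel tube, coaxial, fixed to the sofa corner. Origin: centre of the eye's mouth (rim plane), 135 mm above the bench. +x: the rod's way in, sloping 25 degrees down. Eye: rim diameter 34 mm, flare 28 mm narrowing to a 16 mm bore in 10 mm, 18 mm long. Tube from 40 to 135 mm in: flare 26 mm, bore 16 mm. Collar stops on the eye's rim with the tip 110 mm in
- card: fixed flat white reading card with a blue edge and a black cross, 120 x 120 mm, 2 mm thick; origin under its centre, x and y along its edges
- tape_measure: bystander: loose yellow tape measure, 62 x 34 x 50 mm high, origin at the centre of its underside
- spray_can: bystander: loose upright spray can with green label, diameter 54 mm, 170 mm high, origin at the centre of its underside
- tack_cup: bystander: loose metal cup, diameter 68 mm, 60 mm high, origin at the centre of its underside
There are look-alikes about, which are no part of the job. Several things have the shape of the card; the one meant has the colours described above.

How it is judged:
On the way, in this order (a step that is already met when the one before it is completed fails the run):
1. the gauge is lifted off its rest, in the gripper (distance of gauge_grip from where it was at the start of the episode above 0.03 m and contact force between gauge and rest below 0.1 N and contact force between gauge and the fingers above 1 N), for 0.1 s.
2. the tip has gone through the brass eye, towards the tube (x of gauge_tip in the frame of sleeve above 0.022 m and y of gauge_tip in the frame of sleeve between -0.008 and 0.008 m and z of gauge_tip in the frame of sleeve between -0.008 and 0.008 m and contact force between gauge and the fingers above 1 N).
3. the collar rests against the eye's mouth (within 3.5 mm), the rod down the tube (x of gauge_collar in the frame of sleeve between -0.0035 and 0.003 m and y of gauge_collar in the frame of sleeve between -0.006 and 0.006 m and z of gauge_collar in the frame of sleeve between -0.006 and 0.006 m and angle between the x axis of gauge_grip and the x axis of sleeve, either way round below 0.08 rad and contact force between gauge and the fingers above 1 N), for 0.2 s.
4. the rod is fully out of the eye (x of gauge_tip in the frame of sleeve below -0.005 m and contact force between gauge and the fingers above 1 N), for 0.1 s.
At the end, for the whole second after the job is handed in: the gauge is held in the gripper, touching neither rest, sofa corner nor card, still; its rod is level within 7 degrees, its tip over the card (within 65 mm of the centre along either edge) and 90 to 220 mm above it (contact force between gauge and the fingers above 1 N and contact force between gauge and rest below 0.05 N and contact force between gauge and sofa_corner below 0.05 N and contact force between gauge and card below 0.05 N and angle between gauge_grip's own x axis and vertical between 1.4508 and 1.6908 rad and x of gauge_tip in the frame of card between -0.065 and 0.065 m and y of gauge_tip in the frame of card between -0.065 and 0.065 m and z of gauge_tip in the frame of card between 0.09 and 0.22 m and linear speed of gauge below 0.02 m/s and angular speed of gauge below 0.15 rad/s); the arm keeps its last pose, push and grip.
It fails at once if the gauge is rammed: it presses on the sofa corner with more than 60 N (contact force between gauge and sofa_corner above 60 N).
It fails at once if a bystander is moved by more than 30 mm (distance of any of tape_measure, spray_can, tack_cup from where it was at the start of the episode above 0.03 m).
It also fails if it takes over 58 s, if anything falls off the work surface, if the arm or the gripper's body presses on something with over 40 N, if the wrist force passes 120 N, or if a joint passes its speed limit or range.

## Working session

There is one attempt and no reset: what is moved stays moved. The work goes in short steps, Python scripts to look and compute and a tool call to move; the robot and the scene stay as the last step left them, time stands still between calls to the robot, and variables do not carry over. Pictures are saved under pics/ and viewed, at most 10 in all, crops included, and the job is handed in when it is done.

Besides the shell and the picture viewer there is one more tool, called as name(argument=value, ...) on one line, values as JSON. drive_tool: Moves the arm, as the interface text tells. Shifts and turns lie within -1 to 1; 1 stands for 0.4 m of shift or 1.5 rad of turn. Its arguments: {"type":"object","properties":{"steps":{"type":"array","items":{"type":"array"}},"gripper":{"type":"number"},"newtons":{"type":"number"}},"required":["steps"]}

```bash
mkdir -p pics; ls; python3 - <<'E'
from bench import *
import cv2,numpy as np
for n in("scene","top"):
    p,d=get_image(n); np.savez(f"{n}0.npz",p=p,d=d); cv2.imwrite(f"pics/{n}0.png",p[:,:,::-1]); print(get_calibration(n))
print(get_state())
E
```

```text
pics
{'fx': 404.44393674860396, 'fy': 404.44393674860396, 'cx': 258.438398459422, 'cy': 191.82335918886082, 'position': array([1.3669738 , 0.03778803, 0.80254336]), 'orientation': array([-1.70972318, -1.71572106,  0.81395224])}
{'fx': 417.9252384227826, 'fy': 417.9252384227826, 'cx': 249.92005945216889, 'cy': 194.14921950435402, 'position': array([0.48255308, 0.04136612, 1.42287854]), 'orientation': array([-2.17974489,  2.23438527, -0.05929012])}
{'clock': 0.1, 'joint_pos': array([-1.39656817e+00,  4.91486554e-01,  1.55935594e+00,  1.75902355e-05,
        1.09170362e+00, -1.05590039e-01]), 'joint_velocities': array([-3.03365242e-04, -2.31456463e-03,  7.87733533e-05, -7.51989212e-06,
        4.72938432e-04, -1.66617214e-03]), 'joint_efforts': array([ 1.83228010e-03, -6.19449377e+01, -2.62025213e+01, -8.60997511e-05,
        2.95345373e-03,  2.91135521e-06]), 'ee_pos': array([ 0.17261274, -0.60050013,  0.2308053 ]), 'tool_rot': array([-3.10995279e+00, -4.37959252e-01,  2.68820457e-05]), 'ft_force': array([ 1.33295519e+00, -1.30207307e-03,  5.69907638e-01]), 'ft_torque': array([-0.05079031,  0.01193417,  0.01801232]), 'finger_force': 0.0, 'gripper_width': 0.08548646149870262}
```

View pics/scene0.png

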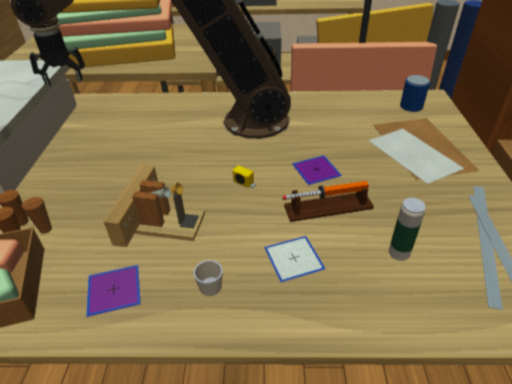

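View pics/top0.png

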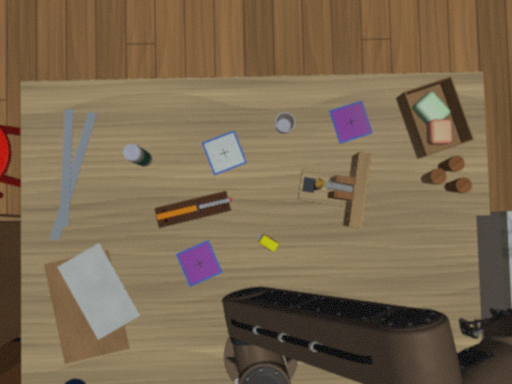

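The top view shows the orange-handled gauge at about (193,209), with its tip at (230,200). The sofa corner is at about (335,187), with the eye at about (320,184). There are three card-shaped things: white with a blue edge at (224,153), purple at (351,122) and purple at (199,263). Only the white one fits the description. I'll confirm it, the gauge and the eye in one enlarged crop.

```bash
cat > h.py <<'E'
import numpy as np,cv2
from scipy.spatial.transform import Rotation as R
from bench import *
def cloud(n,p,d):
    c=get_calibration(n); v,u=np.mgrid[:d.shape[0],:d.shape[1]]
    X=np.stack([(u-c['cx'])/c['fx']*d,(v-c['cy'])/c['fy']*d,d],-1)
    return X@R.from_rotvec(c['orientation']).as_matrix().T+c['position']
def proj(n,P):
    c=get_calibration(n); q=(np.atleast_2d(P)-c['position'])@R.from_rotvec(c['orientation']).as_matrix()
    return np.c_[c['fx']*q[:,0]/q[:,2]+c['cx'],c['fy']*q[:,1]/q[:,2]+c['cy']]
def load(n,k=0):
    z=np.load(f"{n}{k}.npz"); return z['p'],z['d'],cloud(n,z['p'],z['d'])
E
python3 - <<'E'
from h import *
pt,dt,Ct=load("top"); ps,ds,Cs=load("scene")
cr=lambda p,x,y,w,h,W,H:cv2.resize(p[y:y+h,x:x+w,::-1],(W,H),interpolation=cv2.INTER_CUBIC)
a=np.vstack([np.hstack([cr(pt,150,125,100,75,400,300),cr(pt,290,145,100,75,400,300)]),np.hstack([cr(ps,260,165,133,100,400,300),cr(ps,100,155,120,90,400,300)])])
cv2.imwrite("pics/crop.png",a)
for n,p,C in(("top",pt,Ct),("scene",ps,Cs)):
    hsv=cv2.cvtColor(p,cv2.COLOR_RGB2HSV).astype(int)
    z=C[...,2]; near=(C[...,0]>.3)&(C[...,0]<1.)&(abs(C[...,1])<.6)
    b=near&(z>-.02)&(z<.03); print(n,"bench z",np.median(z[b]))
    o=near&(hsv[...,0]>5)&(hsv[...,0]<20)&(hsv[...,1]>215)&(hsv[...,2]>170)&(z>.03)
    P=C[o];print("orange",o.sum(),P.mean(0),P.min(0),P.max(0))
    r=near&((hsv[...,0]<5)|(hsv[...,0]>174))&(hsv[...,1]>140)&(hsv[...,2]>120)&(z>.03)
    print("red",r.sum(),C[r].mean(0) if r.any() else 0, np.argwhere(r)[:6].tolist())
    bl=near&(hsv[...,0]>100)&(hsv[...,0]<125)&(hsv[...,1]>110)&(z<.02)
    m,l,st,ce=cv2.connectedComponentsWithStats(bl.astype(np.uint8))
    for i in range(1,m):
        if st[i,4]>30: Q=C[l==i];print("blue",st[i],Q.mean(0),cv2.minAreaRect(Q[:,:2].astype(np.float32)))
E
```

```text
top bench z 2.9561245510345557e-05
orange 75 [0.48321709 0.27548371 0.07578941] [0.46778394 0.21627217 0.06955422] [0.50054361 0.32086795 0.0818963 ]
red 6 [0.51590391 0.07906064 0.29543365] [[149, 7], [198, 230], [199, 230], [199, 231], [200, 230], [200, 231]]
blue [330 108  27  35  72] [ 0.76536611 -0.28668431  0.00181249] ((0.7739465236663818, -0.3010304868221283), (0.11638358235359192, 0.05794750899076462), 17.06644058227539)
blue [177 241  42  27  91] [0.34973302 0.20324495 0.00241459] ((0.3230432868003845, 0.20541518926620483), (0.09376716613769531, 0.11717270314693451), 21.614797592163086)
scene bench z 0.0018003960702018817
orange 155 [0.48823395 0.25781772 0.07761495] [0.46957494 0.19758083 0.07387982] [0.50731439 0.31913533 0.08126752]
red 9 [0.52692578 0.0837359  0.07016245] [[196, 283], [196, 284], [196, 285], [197, 283], [197, 284], [197, 285]]
blue [295 166  35  18  55] [0.35629334 0.17197832 0.00455105] ((0.35701900720596313, 0.16678808629512787), (0.12013912945985794, 0.05662160739302635), 59.33638000488281)
blue [265 237  60  45 169] [0.7057523  0.10888706 0.00397763] ((0.6860325932502747, 0.10401478409767151), (0.12124156951904297, 0.11869273334741592), 19.436962127685547)
blue [ 87 266  53  50 324] [ 0.7921306  -0.33207078  0.00432248] ((0.7830740809440613, -0.33308425545692444), (0.11994512379169464, 0.1180473193526268), 16.34755516052246)
```

View pics/crop.png

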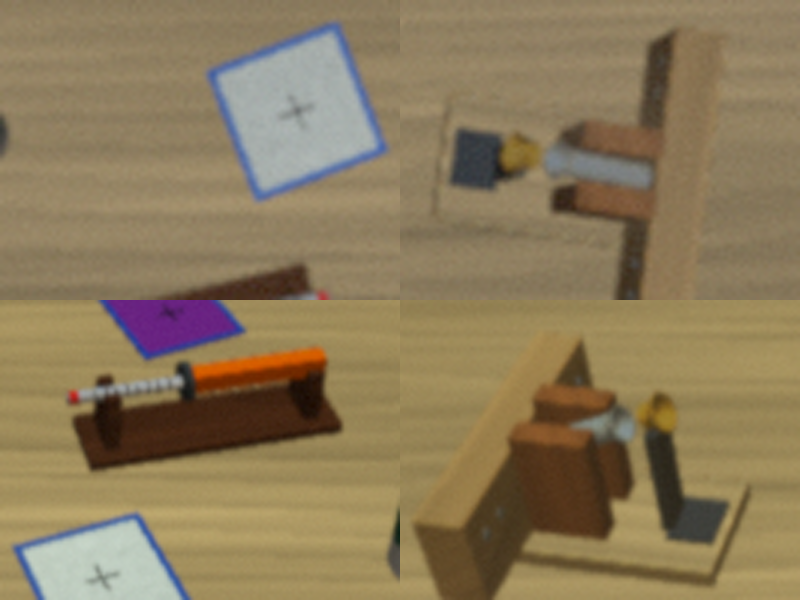

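The crop confirms the white, blue-edged card, with its cross at top pixel (224,152.5). It also shows the gauge, with its red tip towards world −y, and the brass eye facing it at about top pixel (319,183). Next I'll fit the sofa corner and the gauge to the depth clouds with simple shape models.

```bash
cat > fit.py <<'E'
from h import *
from scipy.optimize import least_squares
def box(P,lo,hi):
    lo,hi=np.array(lo),np.array(hi); q=abs(P-(lo+hi)/2)-(hi-lo)/2
    return np.linalg.norm(np.maximum(q,0),axis=1)+np.minimum(q.max(1),0)
def cyl(P,x0,x1,r):  # along x
    q=np.c_[np.hypot(P[:,1],P[:,2])-r,np.abs(P[:,0]-(x0+x1)/2)-(x1-x0)/2]
    return np.linalg.norm(np.maximum(q,0),axis=1)+np.minimum(q.max(1),0)
s25,c25=np.sin(np.radians(25)),np.cos(np.radians(25))
def loc(P,x,y,a,z=0):
    d=P-[x,y,z]; c,s=np.cos(a),np.sin(a); return np.c_[c*d[:,0]+s*d[:,1],-s*d[:,0]+c*d[:,1],d[:,2]]
def sofa(p,P,part=0):
    L=loc(P,p[0],p[1],p[2],p[5]); D=L-[p[3],0,.135]; S=np.c_[c25*D[:,0]-s25*D[:,2],D[:,1],s25*D[:,0]+c25*D[:,2]]
    parts=[box(L,[-.1,-.055,0],[.1,.055,.018]),box(L,[.059,-.12,0],[.101,.12,.108]),
     box(L,[-.005,-.035,.0],[.059,-p[4],.122]),box(L,[-.005,p[4],.0],[.059,.035,.122]),
     cyl(S,0,.018,.017),cyl(S,.04,.135,.011)]
    return np.min(parts,0)
def gauge(p,P): # grip x,y,yaw,z
    G=loc(P,p[0],p[1],p[2],p[3])
    return np.min([box(G,[-.085,-.009,-.011],[.047,.009,.011]),cyl(G,.047,.055,.019),cyl(G,.055,.165,.006)],0)
E
python3 - <<'E'
from fit import *
A={n:load(n) for n in("top","scene")}
for n in A:
    p,d,C=A[n]; X=C.reshape(-1,3)[d.ravel()>0]
    # sofa
    c=np.array([.63,-.26]); m=(np.linalg.norm(X[:,:2]-c,axis=1)<.2)&(X[:,2]>.026)&(X[:,2]<.2)
    P=X[m]; 
    f=lambda q:np.r_[sofa(q,P)]
    best=None
    for a in(-1.2,-1.5,-1.8):
        r=least_squares(f,[.63,-.24,a,-.07,.012,0],loss='soft_l1',f_scale=.002)
        if best is None or r.cost<best.cost:best=r
    e=sofa(best.x,P); g=abs(e)<.006
    print(n,"sofa",len(P),best.x.round(4),"med",np.median(abs(e)),g.mean()); q=best.x
    print("  mouth",q[0]+q[3]*np.cos(q[2]),q[1]+q[3]*np.sin(q[2]),.135+q[5])
    m=(np.linalg.norm(X[:,:2]-[.5,.2],axis=1)<.16)&(X[:,2]>.06)&(X[:,2]<.12); P=X[m]
    r=least_squares(lambda q:gauge(q,P),[.497,.24,-1.35,.065],loss='soft_l1',f_scale=.001);q=r.x
    print(n,"gauge",len(P),q.round(4),"med",np.median(abs(gauge(q,P))),"tip",q[:2]+.165*np.array([np.cos(q[2]),np.sin(q[2])]))
    b=(np.linalg.norm(X[:,:2]-[.58,.0],axis=1)<.4)&(abs(X[:,2])<.012); print("  bench",np.median(X[b,2]))
    hsv=cv2.cvtColor(p,cv2.COLOR_RGB2HSV).astype(int)
    for nm,cc in(("card",(.69,.105)),("can",(.66,.35)),("cup",(.78,-.05)),("tape",(.41,.03))):
        k=(np.linalg.norm(C[...,:2]-cc,axis=2)<.11)
        if nm=="card":k&=(hsv[...,1]<45)&(hsv[...,2]>150)&(C[...,2]<.02)
        else:k&=C[...,2]>.025
        Q=C[k]; print("  ",nm,k.sum(),Q.mean(0).round(3) if k.any() else "", cv2.minAreaRect(Q[:,:2].astype(np.float32)) if k.any() else "")
E
```

```text
top sofa 1948 [ 5.5480e-01 -2.4550e-01 -1.7413e+00 -6.0400e-02  1.3200e-02 -2.0000e-04] med 0.0012734232733608766 0.9476386036960985
  mouth 0.5650579581037931 -0.1859529767515704 0.1348092199699711
top gauge 448 [ 0.4885  0.2436 -1.3568  0.0655] med 0.0015968138100466316 tip [0.52354858 0.08232048]
  bench -2.5316983315981645e-05
   card 921 [0.685 0.108 0.002] ((0.6857022643089294, 0.10781559348106384), (0.10583872348070145, 0.1042947843670845), 19.84720230102539)
   can 436 [0.664 0.371 0.138] ((0.6676771640777588, 0.37673041224479675), (0.05272119119763374, 0.05127470940351486), 11.045734405517578)
   cup 154 [ 0.778 -0.1    0.051] ((0.7719770073890686, -0.09643702208995819), (0.0630880668759346, 0.06550072878599167), 44.57892990112305)
   tape 990 [0.461 0.026 1.144] ((0.4105089604854584, 0.0007143318653106689), (0.16005957126617432, 0.041864123195409775), 44.09196090698242)
scene sofa 3577 [ 0.5692 -0.2435 -1.8584 -0.0516  0.0238  0.0026] med 0.0026113038018336088 0.7682415431926195
  mouth 0.583864125485537 -0.19402415495866676 0.13755867319455115
scene gauge 666 [ 0.4897  0.2391 -1.3597  0.067 ] med 0.001141313768233624 tip [0.5243001  0.07772741]
  bench 0.0018874062584542939
   card 1304 [0.687 0.104 0.004] ((0.6811790466308594, 0.10264405608177185), (0.11440571397542953, 0.10682414472103119), 20.283639907836914)
   can 1325 [0.685 0.368 0.115] ((0.6726561188697815, 0.3737040162086487), (0.05409952253103256, 0.05358855053782463), 20.877208709716797)
   cup 597 [ 0.773 -0.102  0.047] ((0.7742384672164917, -0.10047667473554611), (0.06721611320972443, 0.06503396481275558), 5.013833522796631)
   tape 258 [ 0.386 -0.037  0.044] ((0.37833157181739807, -0.03806554526090622), (0.06236417964100838, 0.037386246025562286), 56.30857849121094)
```

```bash
python3 - <<'E'
from fit import *
A={n:load(n) for n in("top","scene")}
for n in A:
    p,d,C=A[n]; X=C.reshape(-1,3)[d.ravel()>0]; off=np.median(X[(np.linalg.norm(X[:,:2]-[.58,.0],axis=1)<.4)&(abs(X[:,2])<.012),2])
    X=X-[0,0,off]
    near=(np.linalg.norm(X[:,:2]-[.57,-.25],axis=1)<.22)
    T=X[near&(abs(X[:,2]-.108)<.005)&(X[:,1]<-.27)]
    print(n,len(T),cv2.minAreaRect(T[:,:2].astype(np.float32)))
    q=T[:,:2]-T[:,:2].mean(0); v=np.linalg.svd(q,full_matrices=0)[2][0]; print("pca yaw",np.arctan2(v[0],-v[1]), np.degrees(np.arctan2(v[1],v[0])))
    P=X[near&(X[:,2]>.085)&(X[:,2]<.16)]
    for a in (-1.67,):
      r=least_squares(lambda q:sofa(np.r_[q,0],P),[.57,-.245,a,-.06,.012],loss='cauchy',f_scale=.001)
      q=r.x;e=sofa(np.r_[q,0],P);print(len(P),q.round(4),r.cost,np.median(abs(e)),(abs(e)<.004).mean(),"mouth",q[0]+q[3]*np.cos(q[2]),q[1]+q[3]*np.sin(q[2]))
    # colours: brass
    hsv=cv2.cvtColor(p,cv2.COLOR_RGB2HSV).astype(int); k=(hsv[...,0]>16)&(hsv[...,0]<28)&(hsv[...,1]>140)&(abs(C[...,2]-.132)<.03)&(np.linalg.norm(C[...,:2]-[.57,-.2],axis=2)<.06)
    Q=C[k];print("brass",k.sum(),Q.mean(0).round(4),Q.min(0).round(3),Q.max(0).round(3))
E
```

```text
top 940 ((0.5437499284744263, -0.3079341650009155), (0.07511083036661148, 0.2393290251493454), 80.32124328613281)
pca yaw -1.7355846294214035 170.5583257463766
1684 [ 0.5541 -0.2455 -1.738  -0.0605  0.0135] 0.001095308774744074 0.0014449483647542838 0.8978622327790974 mouth 0.5642046807494867 -0.18585695682117892
brass 65 [ 0.5634 -0.1924  0.1307] [ 0.527 -0.236  0.105] [ 0.577 -0.18   0.151]
scene 974 ((0.5464199185371399, -0.30703434348106384), (0.0862422063946724, 0.24264676868915558), 80.16793060302734)
pca yaw 1.4074642949966647 -9.358236081335253
2106 [ 0.5652 -0.252  -1.7379 -0.0597  0.0239] 0.001623029061720629 0.0013463184852212417 0.7967711301044634 mouth 0.5751245233668868 -0.1931470735166135
brass 111 [ 0.5645 -0.1974  0.1333] [ 0.55  -0.249  0.104] [ 0.581 -0.184  0.152]
```

```bash
python3 - <<'E'
from fit import *
A={n:load(n) for n in("top","scene")}
for n in A:
    p,d,C=A[n]; X=C.reshape(-1,3)[d.ravel()>0]; off=np.median(X[(np.linalg.norm(X[:,:2]-[.58,.0],axis=1)<.4)&(abs(X[:,2])<.012),2])
    X=X-[0,0,off]; near=(np.linalg.norm(X[:,:2]-[.57,-.25],axis=1)<.22)
    P=X[near&(X[:,2]>.085)&(X[:,2]<.16)]
    for x0 in (.554,.558):
      r=least_squares(lambda q:sofa(np.r_[q,.0135,0],P),[x0,-.2455,-1.738,-.06],loss='cauchy',f_scale=.001)
      q=r.x;e=sofa(np.r_[q,.0135,0],P);print(n,len(P),q.round(4),r.cost,np.median(abs(e)),(abs(e)<.004).mean(),"mouth",q[0]+q[3]*np.cos(q[2]),q[1]+q[3]*np.sin(q[2]))
    L=loc(P,q[0],q[1],q[2]); k=abs(e)<.004
    D=L-[q[3],0,.135]; S=np.c_[c25*D[:,0]-s25*D[:,2],D[:,1],s25*D[:,0]+c25*D[:,2]]
    t=(S[:,0]>.06)&(S[:,0]<.11)&(S[:,2]>0)&(abs(S[:,1])<.012); print("tube region: y,z median",np.median(S[t],0), "maxz",np.percentile(S[t,2],[50,95]))
    for lo,hi in((-.045,-.02),(-.02,0),(0,.02),(.02,.045)):
        h=(L[:,0]>0)&(L[:,0]<.055)&(L[:,1]>lo)&(L[:,1]<hi)&(L[:,2]>.117)&(L[:,2]<.128); print(lo,hi,h.sum(),L[h,1].min() if h.any() else '',L[h,1].max() if h.any() else '')
    ee=(S[:,0]>-.004)&(S[:,0]<.022)&(np.hypot(S[:,1],S[:,2])<.022); print("eye pts",ee.sum(),S[ee].mean(0),S[ee].min(0),S[ee].max(0))
E
```

```text
top 1684 [ 0.5541 -0.2455 -1.738  -0.0605] 0.0010953133897917435 0.001444899448403602 0.8978622327790974 mouth 0.5642120134340451 -0.18585901247579428
top 1684 [ 0.5541 -0.2455 -1.738  -0.0605] 0.001095313390531312 0.0014448950506539548 0.8978622327790974 mouth 0.5642121100075176 -0.18585847598210045
tube region: y,z median [ 0.08332835 -0.00057697  0.00900074] maxz [0.00900074 0.01329976]
-0.045 -0.02 79 -0.03469104218524606 -0.02015194635282699
-0.02 0 38 -0.019959987354249708 -0.0017238629640876169
0 0.02 39 0.00011167939168052899 0.01991594956156089
0.02 0.045 75 0.02004087701449981 0.03461901032345032
eye pts 79 [ 0.00728743 -0.00017758 -0.0007025 ] [-0.00206183 -0.01545845 -0.01846789] [0.01848757 0.01550254 0.01759102]
scene 2106 [ 0.5552 -0.2503 -1.7387 -0.0597] 0.0010239934756536581 0.000940972217132424 0.9373219373219374 mouth 0.5652056942548812 -0.19140261855824983
scene 2106 [ 0.5552 -0.2503 -1.7387 -0.0597] 0.0010239934756532624 0.0009409721941993146 0.9373219373219374 mouth 0.5652056941871956 -0.1914026190413417
tube region: y,z median [ 0.08011939 -0.00993214  0.01125552] maxz [0.01125552 0.03288565]
-0.045 -0.02 68 -0.03506678753473018 -0.020014714854915586
-0.02 0 61 -0.01992765433270239 -0.0020144432695649653
0 0.02 36 0.0025859254353066585 0.01996946421877074
0.02 0.045 108 0.020033379662941192 0.038952993315463535
eye pts 134 [ 0.00698518  0.00194489 -0.00202879] [-0.00250534 -0.01612202 -0.021618  ] [0.01947089 0.01821145 0.01620696]
```

```bash
cat > plan.py <<'E'
from h import *
import json
from scipy.spatial.transform import Slerp
def Rt(yaw,tilt=0):
    """tool x = -gauge axis; gauge axis heads along yaw, sloping down by tilt"""
    g=np.array([np.cos(yaw)*np.cos(tilt),np.sin(yaw)*np.cos(tilt),-np.sin(tilt)]); y=np.array([np.sin(yaw),-np.cos(yaw),0])
    x=-g; y=-y if np.cross(x,y)[2]>0 else y
    return R.from_matrix(np.c_[x,y,np.cross(x,y)])
def plan(wps,start=None):
    """wps: (pos,Rot,n)"""
    s=get_state(); p,r=(s['ee_pos'],R.from_rotvec(s['tool_rot'])) if start is None else start
    rows=[]
    for P,Q,n in wps:
        P=np.array(P); p0=p; sl=Slerp([0,1],R.concatenate([r,Q]))
        for i in range(1,n+1):
            tp=p0+(P-p0)*i/n; tr=sl(i/n)
            sh=(r.inv().apply(tp-p)/.4).round(3); tu=((r.inv()*tr).as_rotvec()/1.5).round(3)
            p=p+r.apply(sh*.4); r=r*R.from_rotvec(tu*1.5); rows.append([(sh+0).tolist(),(tu+0).tolist()])
            assert np.linalg.norm(sh)<.156 and np.linalg.norm(tu)<.124,(sh,tu)
    while len(rows)%10: rows.append([[0,0,0],[0,0,0]])
    for i in range(0,len(rows),10): print(json.dumps(rows[i:i+10]))
    print("end",p.round(4),r.as_rotvec().round(4)); return p,r
E
python3 - <<'E'
from plan import *
q=Rt(-1.358)
r0=R.from_rotvec(get_state()['tool_rot']); from scipy.spatial.transform import Slerp
m=Slerp([0,1],R.concatenate([r0,q]))(.4)
plan([([.52,-.33,.28],m,8),([.489,.2413,.14],q,12)])
E
```

```text
[[[0.128, -0.051, -0.015], [0.0, 0.0, -0.05]], [[0.131, -0.042, -0.016], [0.0, 0.0, -0.05]], [[0.134, -0.031, -0.015], [0.0, 0.0, -0.05]], [[0.136, -0.022, -0.015], [0.0, 0.0, -0.051]], [[0.137, -0.011, -0.016], [0.0, 0.0, -0.05]], [[0.137, -0.001, -0.015], [0.0, 0.0, -0.05]], [[0.138, 0.01, -0.015], [0.0, 0.0, -0.05]], [[0.136, 0.02, -0.015], [0.0, 0.0, -0.05]], [[0.088, -0.081, 0.029], [0.0, 0.0, -0.05]], [[0.093, -0.074, 0.029], [0.0, 0.0, -0.05]]]
[[[0.099, -0.066, 0.03], [0.0, 0.0, -0.05]], [[0.103, -0.059, 0.029], [0.0, 0.0, -0.051]], [[0.108, -0.051, 0.029], [0.0, 0.0, -0.05]], [[0.111, -0.043, 0.029], [0.0, 0.0, -0.05]], [[0.115, -0.035, 0.03], [0.0, 0.0, -0.05]], [[0.116, -0.025, 0.029], [0.0, 0.0, -0.05]], [[0.118, -0.017, 0.029], [0.0, 0.0, -0.05]], [[0.119, -0.008, 0.029], [0.0, -0.001, -0.05]], [[0.119, 0.001, 0.029], [0.0, 0.0, -0.05]], [[0.119, 0.009, 0.03], [0.0, 0.0, -0.051]]]
end [0.4888 0.2413 0.1398] [ 1.9719e+00  2.4453e+00 -8.0000e-04]
```

drive_tool(steps=[[[0.128,-0.051,-0.015],[0.0,0.0,-0.05]],[[0.131,-0.042,-0.016],[0.0,0.0,-0.05]],[[0.134,-0.031,-0.015],[0.0,0.0,-0.05]],[[0.136,-0.022,-0.015],[0.0,0.0,-0.051]],[[0.137,-0.011,-0.016],[0.0,0.0,-0.05]],[[0.137,-0.001,-0.015],[0.0,0.0,-0.05]],[[0.138,0.01,-0.015],[0.0,0.0,-0.05]],[[0.136,0.02,-0.015],[0.0,0.0,-0.05]],[[0.088,-0.081,0.029],[0.0,0.0,-0.05]],[[0.093,-0.074,0.029],[0.0,0.0,-0.05]]], gripper=85)

```text
clock: 1.35
ee_pos: [0.5149, -0.2333, 0.2561]
tool_rot: [-2.73, -1.553, 0.001]
ft_force: [0.3, -0.7, 0.7]
gripper_width: 0.0849
finger_force: 0.0
```

drive_tool(steps=[[[0.099,-0.066,0.03],[0.0,0.0,-0.05]],[[0.103,-0.059,0.029],[0.0,0.0,-0.051]],[[0.108,-0.051,0.029],[0.0,0.0,-0.05]],[[0.111,-0.043,0.029],[0.0,0.0,-0.05]],[[0.115,-0.035,0.03],[0.0,0.0,-0.05]],[[0.116,-0.025,0.029],[0.0,0.0,-0.05]],[[0.118,-0.017,0.029],[0.0,0.0,-0.05]],[[0.119,-0.008,0.029],[0.0,-0.001,-0.05]],[[0.119,0.001,0.029],[0.0,0.0,-0.05]],[[0.119,0.009,0.03],[0.0,0.0,-0.051]]])

```text
clock: 2.6
ee_pos: [0.4886, 0.2425, 0.139]
tool_rot: [1.968, 2.447, -0.002]
ft_force: [0.2, -0.8, 0.3]
gripper_width: 0.0851
finger_force: 0.0
```

drive_tool(steps=[[[0,0,0.06],[0,0,0]],[[0,0,0.06],[0,0,0]],[[0,0,0.06],[0,0,0]],[[0,0,0.055],[0,0,0]],[[0,0,0],[0,0,0]],[[0,0,0],[0,0,0]],[[0,0,0],[0,0,0]],[[0,0,0],[0,0,0]],[[0,0,0],[0,0,0]],[[0,0,0],[0,0,0]]])

```text
clock: 3.85
ee_pos: [0.4889, 0.2408, 0.0456]
tool_rot: [1.971, 2.445, -0.002]
ft_force: [-0.5, -0.3, 0.4]
gripper_width: 0.085
finger_force: 0.0
```

drive_tool(steps=[[[0,0,0],[0,0,0]],[[0,0,0],[0,0,0]],[[0,0,0],[0,0,0]],[[0,0,0],[0,0,0]],[[0,0,0],[0,0,0]],[[0,0,0],[0,0,0]],[[0,0,0],[0,0,0]],[[0,0,0],[0,0,0]],[[0,0,0],[0,0,0]],[[0,0,0],[0,0,0]]], gripper=10, newtons=60)

```text
clock: 5.1
ee_pos: [0.4889, 0.2408, 0.0456]
tool_rot: [1.971, 2.445, -0.002]
ft_force: [-0.6, -0.4, 5.3]
gripper_width: 0.0172
finger_force: 58.7
```

drive_tool(steps=[[[0,0,-0.05],[0,0,0]],[[0,0,-0.1],[0,0,0]],[[0,0,-0.1],[0,0,0]],[[0,0,-0.1],[0,0,0]],[[0,0,-0.05],[0,0,0]],[[0,0,0],[0,0,0]],[[0,0,0],[0,0,0]],[[0,0,0],[0,0,0]],[[0,0,0],[0,0,0]],[[0,0,0],[0,0,0]]])

```text
clock: 6.35
ee_pos: [0.4888, 0.2411, 0.2051]
tool_rot: [1.972, 2.445, -0.003]
ft_force: [0.3, 0.0, -1.0]
gripper_width: 0.017
finger_force: 59.4
```

```bash
python3 - <<'E'
from fit import *
st=get_state(); print(st['ee_pos'],st['tool_rot'],st['finger_force'])
for n in("top","scene"):
    p,d=get_image(n); np.savez(f"{n}1.npz",p=p,d=d); cv2.imwrite(f"pics/{n}1.png",p[:,:,::-1]); C=cloud(n,p,d)
    X=C.reshape(-1,3)[d.ravel()>0]; off=np.median(X[(np.linalg.norm(X[:,:2]-[.58,.0],axis=1)<.4)&(abs(X[:,2])<.012),2]); X=X-[0,0,off]
    # rod+collar only, ahead of fingers
    g0=np.array([st['ee_pos'][0],st['ee_pos'][1],st['ee_pos'][2]+.0195]); G=loc(X,g0[0],g0[1],-1.358,g0[2])
    P=X[(G[:,0]>.036)&(G[:,0]<.175)&(abs(G[:,1])<.03)&(abs(G[:,2])<.035)]
    def f(q):
        c,s=np.cos(q[4]),np.sin(q[4]); D=loc(P,q[0],q[1],q[2],q[3]); D=np.c_[c*D[:,0]-s*D[:,2],D[:,1],s*D[:,0]+c*D[:,2]]
        return np.min([box(D,[-.085,-.009,-.011],[.047,.009,.011]),cyl(D,.047,.055,.019),cyl(D,.055,.165,.006)],0)
    r=least_squares(f,[*g0[:2],-1.358,g0[2],0],loss='soft_l1',f_scale=.001);q=r.x
    print(n,len(P),"grip",q[:4].round(4),"pitch down",q[4].round(4),np.median(abs(r.fun)),"local",loc(q[None,[0,1,3]],g0[0],g0[1],-1.358,g0[2]).round(4))
E
```

```text
[0.4887703  0.24107802 0.20510969] [ 1.97164979  2.44500124 -0.00278533] 59.43932354450226
top 220 grip [ 0.4871  0.2436 -1.3609  0.2242] pitch down -0.0037 0.0010960701387988316 local [[-0.0028 -0.0011 -0.0005]]
scene 327 grip [ 0.4882  0.2393 -1.3612  0.2248] pitch down 0.0013 0.0007394176168777789 local [[ 0.0016 -0.0009  0.0002]]
```

```bash
cat >> plan.py <<'E'
YAW=-1.735; TI=np.radians(25); MOUTH=np.array([.5658,-.1890,.135])
AX=np.array([np.cos(YAW)*np.cos(TI),np.sin(YAW)*np.cos(TI),-np.sin(TI)]); RI=Rt(YAW,TI)
def tcp(t,dy=0,dz=0): # tip at sleeve x=t
    return MOUTH+AX*(t-.165)+RI.apply([0,dy,.0195+dz])
E
python3 - <<'E'
from plan import *
plan([(tcp(-.05),RI,9)])
E
```

```text
[[[-0.069, 0.016, -0.001], [-0.006, 0.032, 0.028]], [[-0.068, 0.02, -0.003], [-0.006, 0.032, 0.027]], [[-0.067, 0.022, -0.007], [-0.006, 0.032, 0.028]], [[-0.065, 0.025, -0.01], [-0.006, 0.032, 0.027]], [[-0.064, 0.027, -0.013], [-0.007, 0.032, 0.028]], [[-0.062, 0.031, -0.015], [-0.006, 0.032, 0.027]], [[-0.06, 0.033, -0.018], [-0.006, 0.032, 0.028]], [[-0.058, 0.035, -0.021], [-0.006, 0.032, 0.027]], [[-0.055, 0.039, -0.023], [-0.006, 0.033, 0.028]], [[0, 0, 0], [0, 0, 0]]]
end [0.5991 0.0112 0.2082] [-2.1512 -1.8235 -0.4777]
```

drive_tool(steps=[[[-0.069,0.016,-0.001],[-0.006,0.032,0.028]],[[-0.068,0.02,-0.003],[-0.006,0.032,0.027]],[[-0.067,0.022,-0.007],[-0.006,0.032,0.028]],[[-0.065,0.025,-0.01],[-0.006,0.032,0.027]],[[-0.064,0.027,-0.013],[-0.007,0.032,0.028]],[[-0.062,0.031,-0.015],[-0.006,0.032,0.027]],[[-0.06,0.033,-0.018],[-0.006,0.032,0.028]],[[-0.058,0.035,-0.021],[-0.006,0.032,0.027]],[[-0.055,0.039,-0.023],[-0.006,0.033,0.028]],[[0,0,0],[0,0,0]]])

```text
clock: 7.7
ee_pos: [0.5997, 0.0091, 0.2078]
tool_rot: [-2.154, -1.82, -0.478]
ft_force: [-0.6, 0.2, -1.2]
gripper_width: 0.017
finger_force: 59.5
```

drive_tool(steps=[[[0,0,0],[0,0,0]],[[0,0,0],[0,0,0]],[[0,0,0],[0,0,0]],[[0,0,0],[0,0,0]],[[0,0,0],[0,0,0]],[[0,0,0],[0,0,0]],[[0,0,0],[0,0,0]],[[0,0,0],[0,0,0]],[[0,0,0],[0,0,0]],[[0,0,0],[0,0,0]]])

```text
clock: 8.95
ee_pos: [0.5991, 0.0111, 0.2084]
tool_rot: [-2.151, -1.824, -0.478]
ft_force: [-0.0, 0.4, -0.9]
gripper_width: 0.017
finger_force: 59.5
```

```bash
python3 - <<'E'
from fit import *
from plan import *
st=get_state(); print(st['ee_pos'].round(4),st['tool_rot'].round(4),st['finger_force'],st['ft_force'])
Rm=R.from_rotvec(st['tool_rot']); gx=Rm.apply([-1,0,0]); print("axis yaw,tilt",np.arctan2(gx[1],gx[0]),np.arcsin(-gx[2]),"err tcp",tcp(-.05)-st['ee_pos'])
ims=[]
for n in("top","scene"):
    p,d=get_image(n); np.savez(f"{n}2.npz",p=p,d=d); C=cloud(n,p,d)
    X=C.reshape(-1,3)[d.ravel()>0]; off=np.median(X[(np.linalg.norm(X[:,:2]-[.58,.0],axis=1)<.4)&(abs(X[:,2])<.012),2]); X=X-[0,0,off]
    g0=Rm.apply([0,0,-.0195])+st['ee_pos']; 
    B=np.c_[gx,-Rm.apply([0,1,0]),Rm.apply([0,0,-1])]
    G=(X-g0)@B; m=(G[:,0]>.036)&(G[:,0]<.175)&(abs(G[:,1])<.03)&(abs(G[:,2])<.03); P=G[m]
    def f(q):
        D=R.from_rotvec([0,q[3],q[4]]).apply(P)-q[:3]
        return np.min([box(D,[-.085,-.009,-.011],[.047,.009,.011]),cyl(D,.047,.055,.019),cyl(D,.055,.165,.006)],0)
    r=least_squares(f,[0]*5,loss='soft_l1',f_scale=.001);q=r.x
    gg=lambda l:g0+B@R.from_rotvec([0,q[3],q[4]]).inv().apply(np.array(l)+q[:3])
    tip=gg([.165,0,0]); print(n,len(P),"local offs",q.round(4),np.median(abs(r.fun)),"tip",tip.round(4))
    M={"top":[.5642,-.1859,.135],"scene":[.5652,-.1914,.135]}[n]
    ax=(lambda y:np.array([np.cos(y)*c25,np.sin(y)*c25,-s25]))(-1.738); bx=np.array([-np.sin(-1.738),np.cos(-1.738),0]); bz=np.cross(ax,bx)
    e=tip-M; print("   tip in sleeve x,y,z",(e@ax).round(4),(e@bx).round(4),(e@bz).round(4)," dir",((gg([.165,0,0])-gg([0,0,0]))@np.c_[ax,bx,bz]/.165).round(4))
    u,v=proj(n,M)[0]; u=int(u)-30;v=int(v)-25; u-=20*(n=="top"); v-=0; ims.append(cv2.resize(p[v-10:v+50,u:u+80,::-1],(400,300),interpolation=cv2.INTER_CUBIC))
cv2.imwrite("pics/pre.png",np.hstack(ims))
E
```

```text
[0.5991 0.0111 0.2084] [-2.1512 -1.8236 -0.4781] 59.465861320495605 [-0.01001328  0.3612816  -0.90325471]
axis yaw,tilt -1.7352593395764113 0.43718737665823004 err tcp [-0.00013632  0.00021682 -0.00017679]
top 0 local offs [0. 0. 0. 0. 0.] nan tip [ 0.5733 -0.1445  0.1562]
   tip in sleeve x,y,z -0.0474 0.0021 0.0013  dir [ 1.0e+00  2.5e-03 -9.0e-04]
scene 297 local offs [ 0.0018  0.0002  0.0009 -0.0017 -0.0003] 0.0007314693017656769 tip [ 0.5728 -0.1463  0.156 ]
   tip in sleeve x,y,z -0.0504 -0.0001 -0.0003  dir [ 1.      0.0022 -0.0026]
  return _methods._mean(a, axis=axis, dtype=dtype,
  ret = ret.dtype.type(ret / rcount)
```

View pics/pre.png

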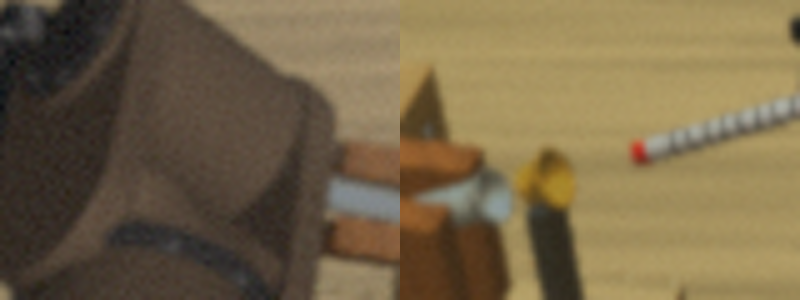

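The top view is blocked by the forearm. In the scene view the red tip at (640,150) lines up with the brass eye at (550,180). The measured offset from the eye's axis is under 0.5 mm, so I'll insert slowly and check the force as I go.

drive_tool(steps=[[[-0.02,0,0],[0,0,0]],[[-0.02,0,0],[0,0,0]],[[-0.02,0,0],[0,0,0]],[[-0.02,0,0],[0,0,0]],[[-0.02,0,0],[0,0,0]],[[-0.015,0,0],[0,0,0]],[[-0.015,0,0],[0,0,0]],[[-0.015,0,0],[0,0,0]],[[-0.015,0,0],[0,0,0]],[[0,0,0],[0,0,0]]])

```text
clock: 10.3
ee_pos: [0.5896, -0.0464, 0.181]
tool_rot: [-2.152, -1.823, -0.478]
ft_force: [-1.1, 0.3, -0.3]
gripper_width: 0.0169
finger_force: 59.5
```

drive_tool(steps=[[[-0.01,0,0],[0,0,0]],[[-0.01,0,0],[0,0,0]],[[-0.01,0,0],[0,0,0]],[[-0.01,0,0],[0,0,0]],[[0,0,0],[0,0,0]],[[0,0,0],[0,0,0]],[[0,0,0],[0,0,0]],[[0,0,0],[0,0,0]],[[0,0,0],[0,0,0]],[[0,0,0],[0,0,0]]])

```text
clock: 11.55
ee_pos: [0.5873, -0.0603, 0.1745]
tool_rot: [-2.151, -1.824, -0.478]
ft_force: [-0.8, -0.5, -0.5]
gripper_width: 0.0173
finger_force: 59.5
```

drive_tool(steps=[[[-0.012,0,0],[0,0,0]],[[-0.012,0,0],[0,0,0]],[[-0.012,0,0],[0,0,0]],[[-0.012,0,0],[0,0,0]],[[-0.012,0,0],[0,0,0]],[[-0.012,0,0],[0,0,0]],[[0,0,0],[0,0,0]],[[0,0,0],[0,0,0]],[[0,0,0],[0,0,0]],[[0,0,0],[0,0,0]]])

```text
clock: 12.8
ee_pos: [0.583, -0.086, 0.1624]
tool_rot: [-2.151, -1.824, -0.478]
ft_force: [0.2, -0.1, -2.1]
gripper_width: 0.0172
finger_force: 59.5
```

```bash
python3 - <<'E'
from plan import *
s=get_state(); print(RI.inv().apply(s['ee_pos']-tcp(.03)).round(4),s['ft_force'].round(2),s['ft_torque'].round(3))
E
```

```text
[-0.0288  0.0002 -0.0001] [ 0.24 -0.11 -2.14] [-0.303  0.071  0.002]
```

Almost no contact force. The tip is about 59 mm in, so I'll carry on.

drive_tool(steps=[[[-0.013,0,0],[0,0,0]],[[-0.013,0,0],[0,0,0]],[[-0.013,0,0],[0,0,0]],[[-0.013,0,0],[0,0,0]],[[-0.013,0,0],[0,0,0]],[[-0.013,0,0],[0,0,0]],[[-0.013,0,0],[0,0,0]],[[-0.009,0,0],[0,0,0]],[[0,0,0],[0,0,0]],[[0,0,0],[0,0,0]]])

```text
clock: 14.05
ee_pos: [0.5771, -0.1217, 0.1454]
tool_rot: [-2.151, -1.824, -0.478]
ft_force: [-0.2, 0.0, -1.0]
gripper_width: 0.0172
finger_force: 59.5
```

```bash
python3 - <<'E'
from plan import *
s=get_state(); print(RI.inv().apply(s['ee_pos']-tcp(.11)).round(4),s['ft_force'].round(2),s['ft_torque'].round(3))
E
```

```text
[ 0.0112  0.0001 -0.0001] [-0.2   0.04 -0.95] [-0.238  0.05   0.03 ]
```

drive_tool(steps=[[[-0.003,0,0],[0,0,0]],[[-0.003,0,0],[0,0,0]],[[-0.003,0,0],[0,0,0]],[[-0.003,0,0],[0,0,0]],[[-0.003,0,0],[0,0,0]],[[-0.002,0,0],[0,0,0]],[[-0.002,0,0],[0,0,0]],[[0,0,0],[0,0,0]],[[0,0,0],[0,0,0]],[[0,0,0],[0,0,0]]])

```text
clock: 15.3
ee_pos: [0.576, -0.1286, 0.1421]
tool_rot: [-2.151, -1.824, -0.478]
ft_force: [0.2, 0.2, -1.8]
gripper_width: 0.0166
finger_force: 59.5
```

drive_tool(steps=[[[-0.001,0,0],[0,0,0]],[[-0.001,0,0],[0,0,0]],[[-0.001,0,0],[0,0,0]],[[-0.001,0,0],[0,0,0]],[[-0.001,0,0],[0,0,0]],[[0,0,0],[0,0,0]],[[0,0,0],[0,0,0]],[[0,0,0],[0,0,0]],[[0,0,0],[0,0,0]],[[0,0,0],[0,0,0]]])

```text
clock: 16.55
ee_pos: [0.5756, -0.1304, 0.1413]
tool_rot: [-2.151, -1.823, -0.478]
ft_force: [-0.8, -0.1, -1.4]
gripper_width: 0.017
finger_force: 59.5
```

drive_tool(steps=[[[-0.001,0,0],[0,0,0]],[[-0.001,0,0],[0,0,0]],[[-0.001,0,0],[0,0,0]],[[-0.001,0,0],[0,0,0]],[[0,0,0],[0,0,0]],[[0,0,0],[0,0,0]],[[0,0,0],[0,0,0]],[[0,0,0],[0,0,0]],[[0,0,0],[0,0,0]],[[0,0,0],[0,0,0]]])

```text
clock: 17.8
ee_pos: [0.5754, -0.1317, 0.1406]
tool_rot: [-2.151, -1.824, -0.478]
ft_force: [0.4, 2.8, -0.3]
gripper_width: 0.017
finger_force: 59.5
```

drive_tool(steps=[[[-0.001,0,0],[0,0,0]],[[-0.001,0,0],[0,0,0]],[[-0.001,0,0],[0,0,0]],[[0,0,0],[0,0,0]],[[0,0,0],[0,0,0]],[[0,0,0],[0,0,0]],[[0,0,0],[0,0,0]],[[0,0,0],[0,0,0]],[[0,0,0],[0,0,0]],[[0,0,0],[0,0,0]]])

```text
clock: 19.05
ee_pos: [0.5754, -0.1318, 0.1406]
tool_rot: [-2.15, -1.823, -0.48]
ft_force: [2.3, 8.8, 3.9]
gripper_width: 0.0172
finger_force: 59.6
```

A steady axial reaction of about 9 N at the nominal seated depth (tip 110 mm in) means the collar is resting on the eye. I'll pull straight back.

drive_tool(steps=[[[0.005,0,0],[0,0,0]],[[0.01,0,0],[0,0,0]],[[0.02,0,0],[0,0,0]],[[0.03,0,0],[0,0,0]],[[0.03,0,0],[0,0,0]],[[0.03,0,0],[0,0,0]],[[0.03,0,0],[0,0,0]],[[0.03,0,0],[0,0,0]],[[0.03,0,0],[0,0,0]],[[0.03,0,0],[0,0,0]]])

```text
clock: 20.3
ee_pos: [0.5899, -0.0446, 0.1819]
tool_rot: [-2.151, -1.824, -0.478]
ft_force: [0.2, 0.6, -1.7]
gripper_width: 0.0172
finger_force: 59.5
```

drive_tool(steps=[[[0.03,0,0],[0,0,0]],[[0.03,0,0],[0,0,0]],[[0.03,0,0],[0,0,0]],[[0.03,0,0],[0,0,0]],[[0.03,0,0],[0,0,0]],[[0.03,0,0],[0,0,0]],[[0,0,0],[0,0,0]],[[0,0,0],[0,0,0]],[[0,0,0],[0,0,0]],[[0,0,0],[0,0,0]]])

```text
clock: 21.55
ee_pos: [0.6004, 0.0187, 0.2119]
tool_rot: [-2.152, -1.823, -0.478]
ft_force: [-0.1, -0.6, -1.5]
gripper_width: 0.017
finger_force: 59.5
```

```bash
python3 - <<'E'
from plan import *
y=-1.0; tip=np.array([.687,.106,.155]); g=np.array([np.cos(y),np.sin(y),0])
plan([(tip-.165*g-[0,0,.0195],Rt(y),15)])
E
```

```text
[[[0.028, -0.007, 0.027], [0.007, -0.019, -0.032]], [[0.029, -0.005, 0.027], [0.007, -0.018, -0.032]], [[0.031, -0.003, 0.025], [0.007, -0.019, -0.033]], [[0.031, -0.001, 0.025], [0.008, -0.018, -0.032]], [[0.031, 0.0, 0.024], [0.007, -0.019, -0.032]], [[0.033, 0.002, 0.023], [0.007, -0.018, -0.032]], [[0.032, 0.004, 0.023], [0.007, -0.019, -0.032]], [[0.034, 0.006, 0.021], [0.007, -0.018, -0.032]], [[0.033, 0.007, 0.02], [0.007, -0.019, -0.033]], [[0.034, 0.01, 0.019], [0.007, -0.018, -0.032]]]
[[[0.033, 0.011, 0.019], [0.008, -0.019, -0.032]], [[0.034, 0.013, 0.017], [0.007, -0.018, -0.032]], [[0.033, 0.015, 0.016], [0.007, -0.019, -0.032]], [[0.033, 0.016, 0.015], [0.007, -0.019, -0.032]], [[0.032, 0.019, 0.013], [0.007, -0.018, -0.033]], [[0, 0, 0], [0, 0, 0]], [[0, 0, 0], [0, 0, 0]], [[0, 0, 0], [0, 0, 0]], [[0, 0, 0], [0, 0, 0]], [[0, 0, 0], [0, 0, 0]]]
end [0.598  0.2448 0.1357] [-1.5052e+00 -2.7575e+00 -4.0000e-04]
```

drive_tool(steps=[[[0.028,-0.007,0.027],[0.007,-0.019,-0.032]],[[0.029,-0.005,0.027],[0.007,-0.018,-0.032]],[[0.031,-0.003,0.025],[0.007,-0.019,-0.033]],[[0.031,-0.001,0.025],[0.008,-0.018,-0.032]],[[0.031,0.0,0.024],[0.007,-0.019,-0.032]],[[0.033,0.002,0.023],[0.007,-0.018,-0.032]],[[0.032,0.004,0.023],[0.007,-0.019,-0.032]],[[0.034,0.006,0.021],[0.007,-0.018,-0.032]],[[0.033,0.007,0.02],[0.007,-0.019,-0.033]],[[0.034,0.01,0.019],[0.007,-0.018,-0.032]]])

```text
clock: 22.8
ee_pos: [0.5987, 0.171, 0.161]
tool_rot: [-1.765, -2.478, -0.172]
ft_force: [-0.2, -0.4, -1.1]
gripper_width: 0.0172
finger_force: 59.5
```

drive_tool(steps=[[[0.033,0.011,0.019],[0.008,-0.019,-0.032]],[[0.034,0.013,0.017],[0.007,-0.018,-0.032]],[[0.033,0.015,0.016],[0.007,-0.019,-0.032]],[[0.033,0.016,0.015],[0.007,-0.019,-0.032]],[[0.032,0.019,0.013],[0.007,-0.018,-0.033]],[[0,0,0],[0,0,0]],[[0,0,0],[0,0,0]],[[0,0,0],[0,0,0]],[[0,0,0],[0,0,0]],[[0,0,0],[0,0,0]]])

```text
clock: 24.05
ee_pos: [0.5981, 0.2448, 0.136]
tool_rot: [1.505, 2.757, 0.001]
ft_force: [0.4, 0.1, -1.0]
gripper_width: 0.0175
finger_force: 59.4
```

```bash
python3 - <<'E'
from h import *
s=get_state(); Rm=R.from_rotvec(s['tool_rot']); print(s['ee_pos'].round(4),Rm.apply([-1,0,0]).round(3),"tip",s['ee_pos']+Rm.apply([-.165,0,-.0195]),s['finger_force'],abs(s['joint_velocities']).max())
for n in("top","scene"):
    p,d=get_image(n); C=cloud(n,p,d); cv2.imwrite(f"pics/end_{n}.png",p[:,:,::-1])
    h=cv2.cvtColor(p,cv2.COLOR_RGB2HSV).astype(int); k=((h[...,0]<6)|(h[...,0]>173))&(h[...,1]>130)&(h[...,2]>110)&(np.linalg.norm(C-[.687,.106,.155],axis=2)<.05)
    print(n,k.sum(),C[k].mean(0))
E
```

```text
[0.5981 0.2448 0.136 ] [ 0.541 -0.841  0.   ] tip [0.68731176 0.1059878  0.15546897] 59.44504916667938 0.0029695651659033474
top 3 [0.68096774 0.11234488 0.16164517]
scene 15 [0.68607375 0.11017748 0.16049255]
```

View pics/end_scene.png

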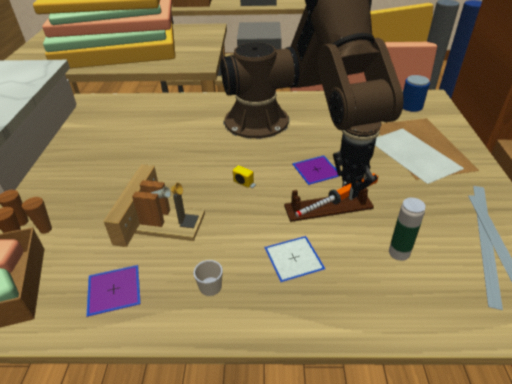

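The gauge is held level. Its red tip, at about (300,213), measures about 155 mm above the card's centre, and the cup, tape measure and can have not moved. Handing in.

```bash
python3 -c "
from bench import *
print(finish_job())"
```

```text
the job is handed in; nothing more can be done
None
```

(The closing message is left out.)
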